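# Stop the belt, clear the wrench, reset the stop

### The arm

A 6-joint arm with a two-finger parallel gripper is mounted at the origin on the work surface. World frame = base frame: x ahead of the robot, y to its left, z up, the work surface at z = 0. Lengths are in m, angles in degrees, forces in N, time in s.
With the tool pointing down it reaches from about 0.35 to 0.95 m from the base axis. Payload 17.4 kg.
Tool frame: the origin (TCP) lies at the very end of the fingers, on their centre line; the grasp point (between the pads) lies 19 mm behind it (r.grip_point_offset is the distance from the TCP to the grasp point, in m); z points along the fingers, y is the line along which they close (so a half turn about z gives the same grasp; the last joint's range is limited). The gripper opens to 93 mm and grips with 3 to 60 N. Pads are 15 mm wide; open, the fingers measure 128 mm over their backs; the gripper's body (75 mm by 188 mm) begins 65 mm behind the grasp point.
Start: joints at [62.693, 6.646, 82.598, -0, 90.757, -2.166], TCP at [0.287, 0.611, 0.219] pointing down, gripper open.
Joint ranges: [-162.19, 162.19], [-47.58, 125.68], [4.15, 143.07], [-65.23, 245.23], [0.69, 171.88], [-170.13, 170.13]. Speed limits (degrees/s): [108.29, 108.29, 127.2, 180, 180, 180].

### API

Orientations are given as a 3x3 rotation matrix whose columns are the frame's x, y, z axes.
In Python, from workcell import r, cams gives the robot as it stands. The module is installed in compiled form; this text tells all that it offers.
- The arm moves only by the tool jog_arm, never from a script. Its argument "increments" is a list of rows, each a list of 3 entries, a list of its own where there are three numbers: the shift along the tool's x, y, z in units of 0.3 m (1.0 is 0.3 m), then the turn, a rotation vector about the tool's x, y, z in units of pi rad (1.0 is pi rad), then the opening, from -1 (shut) to 1 (fully open). In form: [[[x, y, z], [wx, wy, wz], fingers], ...]. A call has 1 to 20 rows; each row is the pose to reach, as a shift and turn from the pose commanded when the call began, along the tool's axes at that moment, turning the shorter way round; what a row does not reach only later rows make up. A row lasts 1/8 s, in which the tool goes at most 62.5 mm and 10.7 degrees, less where a joint would pass 70% of its speed; a pose out of reach is approached as far as the arm can. A call with a number of a shift or a turn outside -1 to 1 is refused whole. A call with a gripper value outside its range is refused whole. The fingers move at their own pace and stop on an object; "squeeze" is the grip in N (left out, the last holds). Time passes only in rows, so rows that repeat a pose let the fingers close. It gives the time, the measured TCP pose, the force, the opening and the grip force at its end, in the units of the state.
- r.state(): the state, without advancing time (a new reading comes with each control period).
- cams.grab_frame(name): name is "side" or "top" or "wrist"; returns the picture (384x512x3 uint8, red, green, blue); there is no depth.
- cams.get_calibration(name): a dict with "K" (3x3 intrinsics, pixels), "R" (3x3) and "t" (3): a world point X has camera coordinates R X + t. Camera axes: x right, y down, z forward; pixel columns grow to the right and rows downward; lengths in m; the calibration is good to about 2 mm. The wrist camera is an equidistant fisheye: a pixel r from the principal point sees the ray r / f radians off the axis. A picture is of the moment at which its call begins: read the wrist's pose just before it. get_calibration takes no time and is no camera call; for the wrist camera it gives the pose at the moment of the call.
- r.hand_in(): hands the job in; it is judged then, once.
The state is a dict: "time_s": time; "joints": joint angles; "joint_vel": joint speeds; "effort": joint torques, N m; "eef_pos": TCP position; "tcp_rot": TCP orientation; "wrist_force": force on the tool from outside, world axes, zero at the start; "ft_torque": the same for the moment, N m; "width": opening from 0.0 (shut) to 1.0 (fully open); "grip_force": force on a finger pad.
Only numpy, scipy, OpenCV 4.12 (cv2) and the standard library are available. Lean on these libraries where they do the work, as an engineer would, in place of code of your own. Each camera call takes 0.05 s, during which the arm holds its last target. There are 200 camera calls.

### The job

Somebody left a wrench on the packing belt. First press the black mushroom stop on the control box until it locks down by itself, without hammering it; with the stop locked, take the wrench off the belt and hang it by its eye on the peg of the tool stand; then turn the mushroom head clockwise until its catch lets go, and release it so that it springs fully back up. Do not press the flat start button, and leave the other things where they are.

Things in the scene. Friction and masses are not known exactly. Their poses are not given: they have to be found in the camera images.
- stop (a joint): how far the mushroom stop is pressed down, m: 0 fully up, about 0.0077 when its catch has locked it down, 0.011 at the end of its travel. A spring pushes it back with about 6 N at the top and 11 N at the bottom; the catch clicks in at about 9 to 10 mm and then holds it down by itself. Pressed less than that, it springs back up.
- stop_knob (a joint): angle of the mushroom head, rad: 0 at rest, grows clockwise seen from above, end stop at 1.3; a light spring (below 0.06 N m) turns it back to 0. Turned far enough while locked down (somewhere between 0.4 and 1.0 rad, differing from day to day) the catch lets go and the head springs up as soon as it is let go.
- stop_top (a point): centre of the top of the mushroom stop's round black head; z is up, along its axis. The head is 40 mm across with a straight grippable rim, its top 32 mm and its underside 12 mm above the box's flat top when it is up; both are 8 mm lower when locked down. The stop sits on station, 40 mm to the +y side of its centre.
- station: fixed grey control box, 100 x 180 x 80 mm (x, y, z) on a thin foot plate, with the stop and the start button on its aluminium top; origin at the centre of its underside, z up
- start (a joint): how far the start button is pressed, m (0 to 0.005)
- start_top (a point): centre of the top of the start button: a flat black button 24 mm across standing only 6 mm above the box's top, 87 mm from the mushroom on the same box
- wrench: loose flat steel wrench, 158 mm long, 8 mm thick, 0.11 to 0.22 kg, lying on the belt. Origin at the underside of the middle of its handle, close to the centre of mass; x along the handle towards the eye, z through its thickness (up as it lies). The handle is a bar 14 mm wide from x = -45 to +58 mm; the jaw at the -x end is 34 mm wide.
- wrench_eye (a point): centre of the wrench's eye, a round ring at its +x end: x = 75 mm, z = 4 mm in the wrench's frame; hole 22 mm, outside 38 mm, axis along the wrench's z
- conveyor: fixed belt conveyor, 500 mm long (x), black belt 128 mm wide between aluminium side frames, belt surface 70 mm above the table; origin on the table under its centre. A motor is fixed on its +y side.
- stand: fixed steel tool stand, z up, origin on the table straight below the peg's bend: foot 130 x 120 x 12 mm, square post 20 mm wide and 215 mm high, its axis 40 mm to the +x side of the origin; the peg comes out of the post's -x face
- peg: the stand's round steel peg, 9 mm thick: a short arm comes 30 mm out of the post, then bends up; origin at the bend (185 mm above the table), where a hung tool comes to rest; its z axis runs from the bend to the rounded tip 50 mm away, pointing up and leaning 37 degrees from vertical away from the post (to the stand's -x)
- belt_carton: bystander: carton 90 x 100 x 60 mm on the far end of the belt, origin under its centre
- small_carton: bystander: carton 100 x 70 x 50 mm on the table
- tape_roll: bystander: roll of clear tape lying flat, 90 mm across, 48 mm high
- screwdriver: bystander: screwdriver lying on the table between the robot and the task's things
- cleaner: bystander: white bottle, 64 mm across, 170 mm high
- spray_can: bystander: bare metal can, 54 mm across, 160 mm high
- parts_bin: bystander: open blue bin 130 x 100 x 60 mm
There are look-alikes about, which are no part of the job. Leave any green or red look-alike of the stand alone. Of the things that look like the wrench, the larger one is meant.

How it is judged (in metres and radians):
On the way, in this order (a step that is already met when the one before it is completed fails the run):
1. the stop is locked down (over 6 mm) and the robot off it, while the wrench still lies where it was found (within 30 mm) (value of joint stop above 0.006 m and contact force between each of the fingers, the arm and stop below 0.05 N and distance of wrench from where it was at the start of the episode below 0.03 m), for 0.2 s.
2. the wrench hangs by its eye on the peg, let go (it may still swing), while the stop is still locked down (over 6 mm) (distance between wrench_eye and peg below 0.04 m and x of wrench_eye in the frame of peg between -0.02 and 0.02 m and y of wrench_eye in the frame of peg between -0.014 and 0.014 m and angle between wrench's own x axis and vertical below 0.9 rad and contact force between the fingers and wrench below 0.05 N and value of joint stop above 0.006 m), for 0.2 s.
At the end, for the whole second after the job is handed in: Wrench hanging still (0.1 m/s) and released, eye up (within 0.6 rad of vertical), borne by the stand, eye centre within 40 mm of the peg's bend and, in its frame, 20 mm in x and 14 mm in y; stop fully up (1.5 mm), its head turned back (0.15 rad); start button up (1 mm) (distance between wrench_eye and peg below 0.04 m and x of wrench_eye in the frame of peg between -0.02 and 0.02 m and y of wrench_eye in the frame of peg between -0.014 and 0.014 m and angle between wrench's own x axis and vertical below 0.9 rad and contact force between the fingers and wrench below 0.05 N and angle between wrench's own x axis and vertical below 0.6 rad and contact force between wrench and stand above 0.4 N and linear speed of wrench below 0.1 m/s and value of joint stop below 0.0015 m and value of joint stop_knob below 0.15 rad and value of joint start below 0.001 m); the robot touches nothing.
It fails at once if the start button is pressed more than 3 mm (value of joint start above 0.003 m).
It fails at once if the stop is hammered or forced: more than 60 N on it (contact force between any of the arm, the fingers and stop above 60 N).
It fails at once if a bystander is moved more than 40 mm (distance of any of belt_carton, small_carton, tape_roll, screwdriver, cleaner, spray_can, parts_bin from where it was at the start of the episode above 0.04 m).
It also fails if it takes over 72 s, if anything falls off the work surface, if the arm or the gripper's body presses on something with over 40 N, if the wrist force passes 120 N, or if a joint passes its speed limit or range.

## Working session

There is one attempt and no reset: what is moved stays moved. The work goes in short steps, Python scripts to look and compute and a tool call to move; the robot and the scene stay as the last step left them, time stands still between calls to the robot, and variables do not carry over. Pictures are saved under pics/ and viewed, at most 10 in all, crops included, and the job is handed in when it is done.

Besides the shell and the picture viewer there is one more tool, called after "Call:" by a JSON object that holds its "name" and its "arguments", one argument or row to a line. jog_arm: Moves the arm, as the interface text tells. Its arguments: {"type":"object","properties":{"increments":{"type":"array","items":{"type":"array"}},"squeeze":{"type":"number"}},"required":["increments"]}

```bash
mkdir -p pics; python3 - <<'E'
from workcell import r,cams
import cv2,numpy as np
for n in("side","top","wrist"):
    c=cams.get_calibration(n); im=cams.grab_frame(n); np.savez(f"{n}.npz",im=im,**c)
    cv2.imwrite(f"pics/{n}0.png",cv2.resize(im[:,:,::-1],(800,600),interpolation=cv2.INTER_CUBIC))
    print(n,np.round(c["K"],1).tolist(),np.round(-c["R"].T@c["t"],3))
s=r.state();print(s["time_s"],s["eef_pos"],np.round(s["tcp_rot"],3).tolist(),s["width"])
E
```

```text
side [[367.6, 0.0, 258.8], [0.0, 367.6, 188.8], [0.0, 0.0, 1.0]] [ 0.193 -0.807  1.045]
top [[387.5, 0.0, 250.9], [0.0, 387.5, 195.7], [0.0, 0.0, 1.0]] [ 0.258 -0.075  1.265]
wrist [[297.3, 0.0, 253.2], [0.0, 297.3, 192.1], [0.0, 0.0, 1.0]] [0.225 0.641 0.384]
0.15 [0.28673481 0.61090137 0.21808713] [[-0.905, 0.425, -0.0], [0.425, 0.905, -0.001], [0.0, -0.001, -1.0]] 0.997729971507415
```

View pics/top0.png

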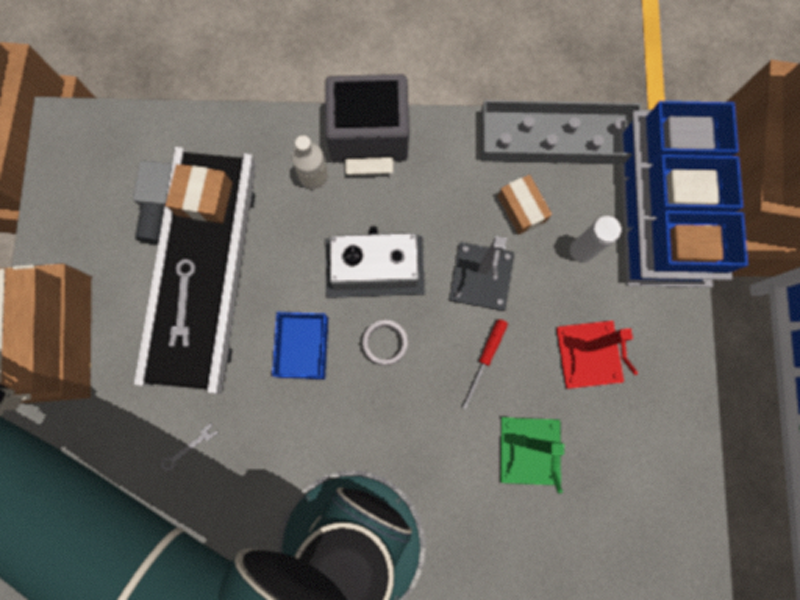

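View pics/side0.png

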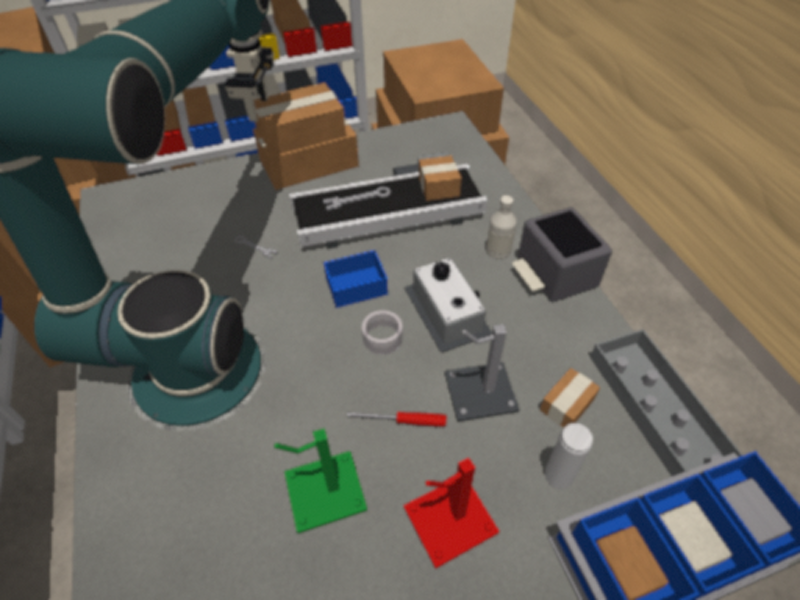

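Top view (800×600): there are two wrenches, the larger on the belt with its eye at (185,268) and jaw at (179,340), and a smaller one on the table at (190,447). The belt one fits: it is larger and on the belt. The mushroom is at (353,255) and the start button at (397,256). Of the three stands, grey (483,272), red (592,355) and green (531,450), the grey steel one is meant. Next I'll confirm these in enlarged crops.

```bash
python3 - <<'E'
import numpy as np,cv2
t=np.load("top.npz")["im"][:,:,::-1];s=np.load("side.npz")["im"][:,:,::-1]
def c(im,x,y,w,h,W,H): return cv2.resize(im[y:y+h,x:x+w],(W,H),interpolation=cv2.INTER_CUBIC)
# top crops x5, 400x300 each: 80x60 source px
A=c(t,80,160,80,60,400,300);B=c(t,205,140,80,60,400,300);C=c(t,280,145,80,60,400,300);D=c(s,270,200,80,60,400,300)
cv2.imwrite("pics/comp1.png",np.vstack([np.hstack([A,B]),np.hstack([C,D])]))
A=c(s,195,105,80,60,400,300);B=c(s,255,160,80,60,400,300)
D=c(t,85,195,80,60,400,300); E=c(t,95,260,80,60,400,300)
cv2.imwrite("pics/comp2.png",np.vstack([np.hstack([A,B]),np.hstack([D,E])]))
E
```

```text
(no output)
```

View pics/comp1.png

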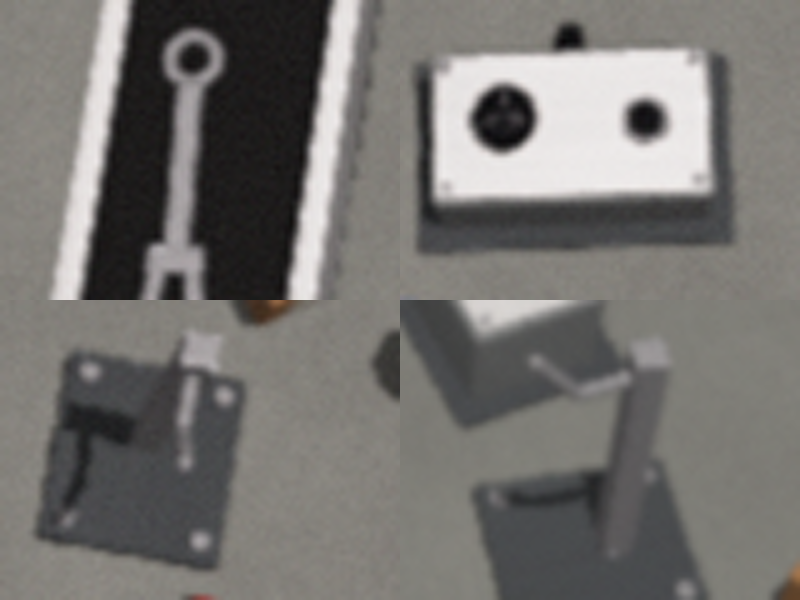

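View pics/comp2.png

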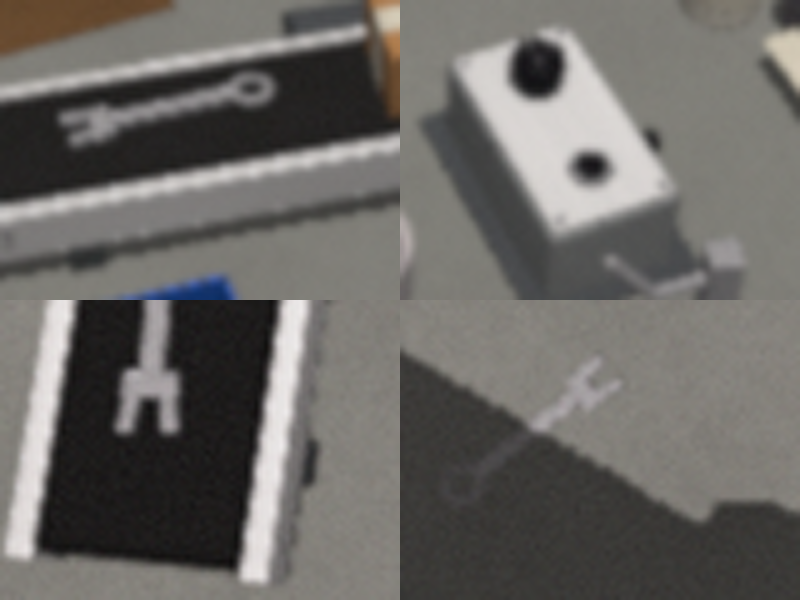

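The crops confirm the larger wrench on the belt, the mushroom (domed, +y side) and the flat start button, and the grey stand with its peg bend and tip. Now I'll triangulate.

```bash
cat > h.py <<'E'
import numpy as np
C={n:np.load(f"{n}.npz") for n in("top","side")}
O={"A":("top",80,160,0,0),"B":("top",205,140,400,0),"C":("top",280,145,0,300),"D":("side",270,200,400,300),
"a":("side",195,105,0,0),"b":("side",255,160,400,0),"d":("top",85,195,0,300)}
def ray(k,x,y):
    n,x0,y0,X,Y=O[k];c=C[n];p=np.array([x0+(x-X+.5)/5-.5,y0+(y-Y+.5)/5-.5,1])
    d=c["R"].T@np.linalg.solve(c["K"],p);return -c["R"].T@c["t"],d/np.linalg.norm(d)
def tri(*v):
    A=0;b=0
    for a in v:
        o,d=ray(*a);P=np.eye(3)-np.outer(d,d);A=A+P;b=b+P@o
    x=np.linalg.solve(A,b);e=max(np.linalg.norm(np.cross(x-ray(*a)[0],ray(*a)[1])) for a in v);return np.round(np.append(x,e),4)
def pl(a,z): o,d=ray(*a);return np.round(o+d*(z-o[2])/d[2],4)
E
python3 - <<'E'
from h import *
print("eye",tri(("A",193,59),("a",252,90)),pl(("A",193,59),.078),pl(("a",252,90),.078))
print("neck",pl(("A",178,240),.078),pl(("a",100,121),.078),"jawtips",pl(("d",124,430),.078),pl(("d",170,430),.078))
for n,p,q in[("TL",(433,52),(565,30)),("TR",(712,50),(677,193)),("BL",(435,203),(455,62)),("BR",(712,192),(553,240))]:
    print(n,tri(("B",*p),("b",*q)),pl(("B",*p),.082),pl(("b",*q),.082))
print("mush",tri(("B",504,118),("b",538,60)),pl(("B",504,118),.112),"start",tri(("B",647,120),("b",591,165)))
for n,p,q in[("tip",(185,462),(536,360)),("bend",(182,425),(580,392)),("arm",(190,375),(630,380)),("post",(203,350),(649,353))]:
    print(n,tri(("C",*p),("D",*q)),pl(("C",*p),dict(tip=.225,bend=.185,arm=.185,post=.215)[n]))
for p in[(72,352),(243,380),(215,570),(37,537)]:print("foot",pl(("C",*p),.012))
E
```

```text
eye [5.412e-01 3.497e-01 7.140e-02 1.000e-04] [0.5397 0.3474 0.078 ] [0.5387 0.3419 0.078 ]
neck [0.4246 0.3472 0.078 ] [0.4106 0.3468 0.078 ] jawtips [0.3838 0.3617 0.078 ] [0.3844 0.3334 0.078 ]
TL [0.6144 0.0587 0.0717 0.0033] [0.6147 0.0571 0.082 ] [0.6065 0.0492 0.082 ]
TR [ 0.619  -0.1195  0.0822  0.0008] [ 0.6198 -0.1196  0.082 ] [ 0.6183 -0.1194  0.082 ]
BL [0.5201 0.0525 0.0752 0.0017] [0.5169 0.052  0.082 ] [0.5195 0.0465 0.082 ]
BR [ 0.5286 -0.1211  0.0722  0.0012] [ 0.5276 -0.1209  0.082 ] [ 0.524  -0.1281  0.082 ]
mush [5.673e-01 9.100e-03 1.037e-01 5.000e-04] [0.5646 0.0085 0.112 ] start [ 5.721e-01 -7.930e-02  8.560e-02  2.000e-04]
tip [ 5.009e-01 -2.520e-01  2.235e-01  3.000e-04] [ 0.5008 -0.2518  0.225 ]
bend [ 0.5304 -0.2566  0.186   0.0012] [ 0.5319 -0.257   0.185 ]
arm [ 0.5594 -0.2609  0.1896  0.0009] [ 0.5616 -0.2619  0.185 ]
post [ 0.5668 -0.2638  0.2155  0.0009] [ 0.5678 -0.2641  0.215 ]
foot [ 0.6245 -0.2129  0.012 ]
foot [ 0.6076 -0.3272  0.012 ]
foot [ 0.4783 -0.307   0.012 ]
foot [ 0.4978 -0.1901  0.012 ]
```

Call:
{"name": "jog_arm", "arguments": {
  "increments": [
    [[-0.85,-0.71,0],[0,0,-0.14],-1],
    [[-0.85,-0.71,0],[0,0,-0.14],-1],
    [[-0.85,-0.71,0],[0,0,-0.14],-1],
    [[-0.85,-0.71,0],[0,0,-0.14],-1],
    [[-0.85,-0.71,0],[0,0,-0.14],-1],
    [[-0.85,-0.71,0],[0,0,-0.14],-1],
    [[-0.85,-0.71,0],[0,0,-0.14],-1],
    [[-0.85,-0.71,0],[0,0,-0.14],-1],
    [[-0.85,-0.71,0],[0,0,-0.14],-1]
  ],
  "squeeze": 20
}}

```text
time_s: 1.27
eef_pos: [0.4266, 0.3109, 0.2185]
tcp_rot: [[-1.0, -0.003, -0.0], [-0.003, 1.0, -0.0], [0.0, -0.0, -1.0]]
wrist_force: [-0.7, 0.2, -0.1]
width: 0.086
grip_force: 0.0
```

Call:
{"name": "jog_arm", "arguments": {
  "increments": [
    [[-0.46,-1.0,0.0],[0,0,0],-1],
    [[-0.46,-1.0,0.0],[0,0,0],-1],
    [[-0.46,-1.0,0.0],[0,0,0],-1],
    [[-0.46,-1.0,0.0],[0,0,0],-1],
    [[-0.46,-1.0,0.0],[0,0,0],-1],
    [[-0.46,-1.0,0.15],[0,0,0],-1],
    [[-0.46,-1.0,0.25],[0,0,0],-1],
    [[-0.46,-1.0,0.3],[0,0,0],-1],
    [[-0.46,-1.0,0.3],[0,0,0],-1],
    [[-0.46,-1.0,0.3],[0,0,0],-1]
  ]
}}

```text
time_s: 2.52
eef_pos: [0.566, 0.0106, 0.1301]
tcp_rot: [[-1.0, -0.002, 0.002], [-0.002, 1.0, -0.0], [-0.002, -0.0, -1.0]]
wrist_force: [-0.2, -0.3, 0.1]
width: 0.007
grip_force: 0.0
```

```bash
python3 - <<'E'
from workcell import r,cams
import cv2,numpy as np
c=cams.get_calibration("wrist");im=cams.grab_frame("wrist");np.savez("w1.npz",im=im,**c)
t=cams.grab_frame("top")
a=cv2.resize(im[:,:,::-1],(512,384));b=cv2.resize(t[140:204,205:285,::-1],(288,230),interpolation=cv2.INTER_CUBIC)
o=np.zeros((384,800,3),np.uint8);o[:,:512]=a;o[:230,512:]=b
cv2.imwrite("pics/w1.png",o);s=r.state();print(s["eef_pos"],s["time_s"],s["joints"])
E
```

```text
[0.56598554 0.01037104 0.13009107] 2.625 [-1.53227765e+00 -4.87276539e+00  1.02517109e+02  3.52522071e-04
  8.22428936e+01 -9.16226047e+01]
```

View pics/w1.png

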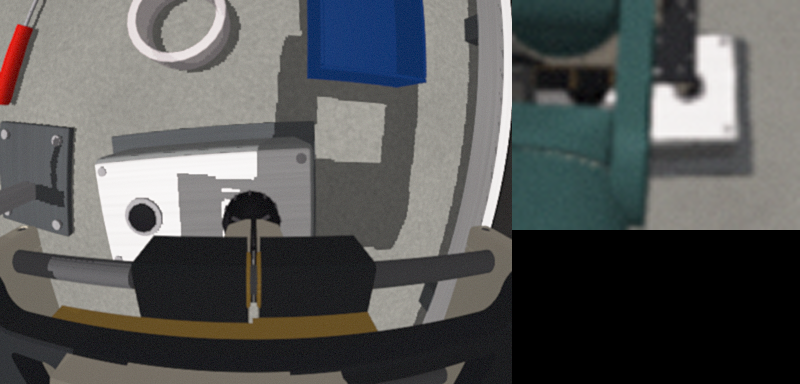

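The wrist view shows the closed fingertips over the mushroom at (251,205), with the start button well clear at (145,215). I'll press gently.

Call:
{"name": "jog_arm", "arguments": {
  "increments": [
    [[0,0,0.03],[0,0,0],-1],
    [[0,0,0.045],[0,0,0],-1],
    [[0,0,0.055],[0,0,0],-1],
    [[0,0,0.06],[0,0,0],-1],
    [[0,0,0.065],[0,0,0],-1],
    [[0,0,0.07],[0,0,0],-1],
    [[0,0,0.07],[0,0,0],-1]
  ]
}}

```text
time_s: 3.5
eef_pos: [0.5655, 0.01, 0.1084]
tcp_rot: [[-1.0, -0.001, 0.0], [-0.001, 1.0, -0.0], [-0.0, -0.0, -1.0]]
wrist_force: [-4.1, 1.4, 9.1]
width: 0.003
grip_force: 4.6
```

Call:
{"name": "jog_arm", "arguments": {
  "increments": [
    [[0,0,0.003],[0,0,0],-1],
    [[0,0,0.006],[0,0,0],-1],
    [[0,0,0.009],[0,0,0],-1],
    [[0,0,0.012],[0,0,0],-1],
    [[0,0,0.012],[0,0,0],-1]
  ]
}}

```text
time_s: 4.12
eef_pos: [0.5655, 0.01, 0.1046]
tcp_rot: [[-1.0, -0.001, 0.0], [-0.001, 1.0, 0.0], [-0.0, 0.0, -1.0]]
wrist_force: [-2.2, 1.0, 5.5]
width: 0.004
grip_force: 2.6
```

Call:
{"name": "jog_arm", "arguments": {
  "increments": [
    [[0,0,0.003],[0,0,0],-1],
    [[0,0,0.006],[0,0,0],-1],
    [[0,0,0.009],[0,0,0],-1],
    [[0,0,0.009],[0,0,0],-1],
    [[0,0,0.009],[0,0,0],-1]
  ]
}}

```text
time_s: 4.75
eef_pos: [0.5656, 0.01, 0.1023]
tcp_rot: [[-1.0, -0.001, 0.001], [-0.001, 1.0, -0.0], [-0.001, -0.0, -1.0]]
wrist_force: [-4.6, 0.4, 10.3]
width: 0.005
grip_force: 5.0
```

Call:
{"name": "jog_arm", "arguments": {
  "increments": [
    [[0,0,0.002],[0,0,0],-1],
    [[0,0,0.004],[0,0,0],-1],
    [[0,0,0.004],[0,0,0],-1]
  ]
}}

```text
time_s: 5.12
eef_pos: [0.5656, 0.01, 0.1012]
tcp_rot: [[-1.0, -0.001, 0.001], [-0.001, 1.0, 0.0], [-0.001, 0.0, -1.0]]
wrist_force: [-6.1, 0.2, 11.0]
width: 0.008
grip_force: 5.3
```

Call:
{"name": "jog_arm", "arguments": {
  "increments": [
    [[0,0,0.002],[0,0,0],-1],
    [[0,0,0.004],[0,0,0],-1],
    [[0,0,0.004],[0,0,0],-1]
  ]
}}

```text
time_s: 5.5
eef_pos: [0.5658, 0.01, 0.1011]
tcp_rot: [[-1.0, -0.001, 0.001], [-0.001, 1.0, -0.0], [-0.001, -0.0, -1.0]]
wrist_force: [-8.6, 0.6, 20.2]
width: 0.004
grip_force: 10.1
```

Bottomed out at 20 N and z=0.101, so the travel is 11 mm and the catch should be in. Retreating and heading to the wrench.

Call:
{"name": "jog_arm", "arguments": {
  "increments": [
    [[0,0,-0.05],[0,0,0],-1],
    [[0,0,-0.15],[0,0,0],-1],
    [[0,0,-0.3],[0,0,0],-1],
    [[0.1,0.2,-0.35],[0,0,0],1],
    [[0.33,0.6,-0.35],[0,0,0],1],
    [[0.33,1.0,-0.35],[0,0,0],1],
    [[0.33,1.0,-0.35],[0,0,0],1],
    [[0.33,1.0,-0.35],[0,0,0],1],
    [[0.33,1.0,-0.35],[0,0,0],1],
    [[0.33,1.0,-0.35],[0,0,0],1],
    [[0.33,1.0,-0.35],[0,0,0],1]
  ]
}}

```text
time_s: 6.88
eef_pos: [0.4665, 0.3088, 0.204]
tcp_rot: [[-1.0, 0.0, 0.0], [0.0, 1.0, -0.0], [-0.0, -0.0, -1.0]]
wrist_force: [0.1, -0.4, 0.3]
width: 0.815
grip_force: 0.0
```

```bash
python3 - <<'E'
from workcell import r,cams
import cv2,numpy as np
s=r.state();c=cams.get_calibration("wrist");im=cams.grab_frame("wrist");np.savez("w2.npz",im=im,**c)
t=cams.grab_frame("side")
a=cv2.resize(im[:,:,::-1],(800,600))[:,:560]
b=cv2.resize(t[160:220,255:335,::-1],(240,180),interpolation=cv2.INTER_CUBIC)
o=np.zeros((600,800,3),np.uint8);o[:,:560]=a;o[:180,560:]=b
cv2.imwrite("pics/w2.png",o);print(s["eef_pos"],s["time_s"])
E
```

```text
[0.46654804 0.30883169 0.20402902] 6.875
```

View pics/w2.png

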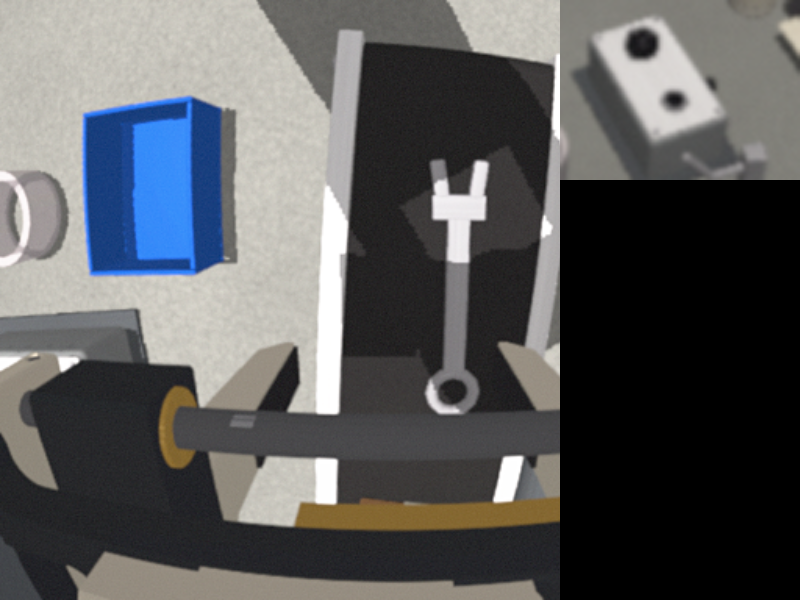

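The mushroom sits lower in the side crop, so it is locked. The wrist picture shows the wrench: jaw block (459,207), eye (453,391).

```bash
cat >> h.py <<'E'
def wpl(f,x,y,z):
    c=np.load(f);K=c["K"];u=np.array([(x+.5)*.64-.5-K[0,2],(y+.5)*.64-.5-K[1,2]]);q=np.linalg.norm(u);th=q/K[0,0]
    d=c["R"].T@np.append(np.sin(th)*u/q,np.cos(th));o=-c["R"].T@c["t"];return np.round(o+d*(z-o[2])/d[2],4)
E
python3 - <<'E'
from h import *
for n,x,y in[("eye",453,391),("mid",456,300),("neck",458,220),("jawtop",459,195),("tipL",438,161),("tipR",481,162)]:print(n,wpl("w2.npz",x,y,.078))
E
```

```text
eye [0.538  0.3493 0.078 ]
mid [0.4726 0.3489 0.078 ]
neck [0.4205 0.349  0.078 ]
jawtop [0.4047 0.3494 0.078 ]
tipL [0.3834 0.336  0.078 ]
tipR [0.3833 0.3632 0.078 ]
```

Call:
{"name": "jog_arm", "arguments": {
  "increments": [
    [[0.012,0.133,0.0],[0,0,0],-0.2],
    [[0.012,0.133,0.1],[0,0,0],-0.2],
    [[0.012,0.133,0.2],[0,0,0],-0.2],
    [[0.012,0.133,0.3],[0,0,0],-0.2],
    [[0.012,0.133,0.38],[0,0,0],-0.2],
    [[0.012,0.133,0.42],[0,0,0],-0.2],
    [[0.012,0.133,0.436],[0,0,0],-0.2],
    [[0.012,0.133,0.436],[0,0,0],-0.2],
    [[0.012,0.133,0.436],[0,0,0],-0.2]
  ]
}}

```text
time_s: 8.1
eef_pos: [0.4629, 0.35, 0.0741]
tcp_rot: [[-1.0, -0.001, 0.001], [-0.001, 1.0, 0.001], [-0.001, 0.001, -1.0]]
wrist_force: [-0.7, -0.1, 0.3]
width: 0.404
grip_force: 0.0
```

Call:
{"name": "jog_arm", "arguments": {
  "increments": [
    [[0,0,0.005],[0,0,0],-0.2],
    [[0,0,0.005],[0,0,0],-1],
    [[0,0,0.005],[0,0,0],-1],
    [[0,0,0.005],[0,0,0],-1],
    [[0,0,0.005],[0,0,0],-1],
    [[0,0,0.005],[0,0,0],-1],
    [[0,0,0.005],[0,0,0],-1]
  ],
  "squeeze": 45
}}

```text
time_s: 8.98
eef_pos: [0.4625, 0.3498, 0.0717]
tcp_rot: [[-1.0, -0.001, 0.0], [-0.001, 1.0, -0.0], [-0.0, -0.0, -1.0]]
wrist_force: [-0.5, -0.7, 0.5]
width: 0.14
grip_force: 45.0
```

```bash
cat >> h.py <<'E'
from scipy.spatial.transform import Rotation as Ro
psi=np.radians(-9.3);xs=np.array([np.cos(psi),np.sin(psi),0]);B=np.array([.531,-.2568,.185])
eyeT=np.array([-.0765,-.001,-.0023])
def target(s,tilt,off=(0,0,0)):
    a=np.radians(tilt);zt=np.sin(a)*xs+np.array([0,0,-np.cos(a)]);xt=-(np.cos(a)*xs+np.array([0,0,np.sin(a)]))
    R=np.c_[xt,np.cross(zt,xt),zt];p=np.array([0,0,np.cos(np.radians(37))])-np.sin(np.radians(37))*xs
    return R,B+s*p+np.array(off)-R@eyeT
def jog(R0,p0,R1,p1): return np.round(R0.T@(p1-p0)/.3,4),np.round(Ro.from_matrix(R0.T@R1).as_rotvec()/np.pi,4)
E
python3 - <<'E'
from h import *
from workcell import r
s=r.state();R,p=target(.085,37);print(p,R);print(jog(np.array(s["tcp_rot"]),np.array(s["eef_pos"]),R,p))
print(jog(np.diag([-1,1,-1.]),np.array([.40,.05,.3]),R,p), target(0,37)[1])
E
```

```text
[ 0.42175314 -0.23789682  0.20500831] [[-0.78813802  0.16160382  0.5939046 ]
 [ 0.12906255  0.98685572 -0.09725561]
 [-0.60181502  0.         -0.79863551]]
(array([ 0.1378, -1.9589, -0.4444]), array([ 0.0168, -0.2051,  0.0502]))
(array([-0.0725, -0.9597,  0.3166]), array([ 0.0167, -0.2051,  0.0499])) [ 0.47223503 -0.24616355  0.13712429]
```

Call:
{"name": "jog_arm", "arguments": {
  "increments": [
    [[0,0,-0.1],[0,0,0],-1],
    [[0,0,-0.3],[0,0,0],-1],
    [[0,0,-0.5],[0,0,0],-1],
    [[0.05,-0.1,-0.7],[0,0,0],-1],
    [[0.1,-0.3,-0.75],[0,0,0],-1],
    [[0.2,-0.5,-0.75],[0,0,0],-1],
    [[0.2,-0.7,-0.75],[0,0,0],-1],
    [[0.2,-0.9,-0.75],[0,0,0],-1],
    [[0.2,-1.0,-0.75],[0,0,0],-1],
    [[0.2,-1.0,-0.75],[0,0,0],-1],
    [[0.2,-1.0,-0.75],[0,0,0],-1]
  ]
}}

```text
time_s: 10.35
eef_pos: [0.4028, 0.0501, 0.2965]
tcp_rot: [[-1.0, -0.001, -0.0], [-0.001, 1.0, 0.0], [0.0, 0.0, -1.0]]
wrist_force: [0.3, -0.1, -2.2]
width: 0.142
grip_force: 45.0
```

Call:
{"name": "jog_arm", "arguments": {
  "increments": [
    [[-0.063,-0.2,0],[0.004,-0.05,0.012],-1],
    [[-0.063,-0.4,0],[0.008,-0.1,0.025],-1],
    [[-0.063,-0.6,0],[0.012,-0.15,0.037],-1],
    [[-0.063,-0.8,0],[0.0167,-0.205,0.05],-1],
    [[-0.063,-0.96,0.05],[0.0167,-0.205,0.05],-1],
    [[-0.063,-0.96,0.15],[0.0167,-0.205,0.05],-1],
    [[-0.063,-0.96,0.25],[0.0167,-0.205,0.05],-1],
    [[-0.063,-0.96,0.305],[0.0167,-0.205,0.05],-1],
    [[-0.063,-0.96,0.305],[0.0167,-0.205,0.05],-1],
    [[-0.063,-0.96,0.305],[0.0167,-0.205,0.05],-1],
    [[-0.063,-0.96,0.305],[0.0167,-0.205,0.05],-1]
  ]
}}

```text
time_s: 11.72
eef_pos: [0.4224, -0.2381, 0.2065]
tcp_rot: [[-0.788, 0.16, 0.595], [0.128, 0.987, -0.097], [-0.603, -0.001, -0.798]]
wrist_force: [-0.1, 0.4, -2.0]
width: 0.145
grip_force: 45.0
```

```bash
python3 - <<'E'
from h import *
from workcell import r,cams
import cv2
im=cams.grab_frame("side");w=cams.grab_frame("wrist");s=r.state();c=cams.get_calibration("wrist");np.savez("w3.npz",im=w,**c)
R=np.array(s["tcp_rot"]);p=np.array(s["eef_pos"])
print(p,s["time_s"],s["joints"],"eye",p+R@eyeT,"want",target(.085,37)[1]); print(jog(R,p,*target(.085,37)))
a=cv2.resize(im[195:270,255:355,::-1],(400,300),interpolation=cv2.INTER_CUBIC);t=cams.grab_frame("top")
t=cv2.resize(t[130:205,270:370,::-1],(400,300),interpolation=cv2.INTER_CUBIC)
b=cv2.resize(w[:,:,::-1],(400,300))
o=np.zeros((600,800,3),np.uint8);o[:300,:400]=a;o[300:,:400]=t;o[:300,400:]=b
cv2.imwrite("pics/h1.png",o)
E
```

```text
[ 0.42221967 -0.23817348  0.20596674] 11.825 [ -45.29694795  -41.68424547  127.28351492   23.01973554   64.8860038
 -130.39664709] eye [ 0.48097529 -0.248727    0.25387227] want [ 0.42175314 -0.23789682  0.20500831]
(array([0.0033, 0.0007, 0.0015]), array([0.0001, 0.0002, 0.0003]))
```

View pics/h1.png

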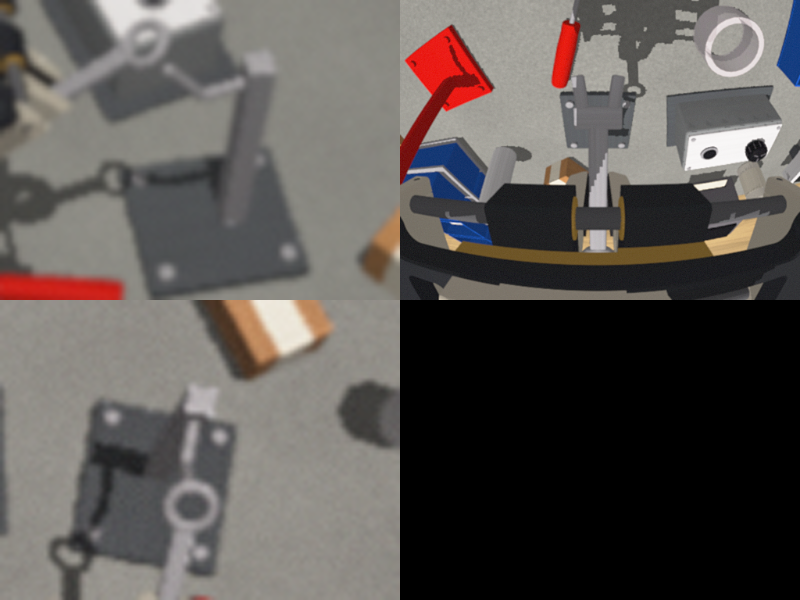

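Side view: eye ring at (148,40), peg tip (169,68), bend (205,93). Top view: eye at (190,505). I'll triangulate the eye against the peg.

```bash
python3 - <<'E'
import h
from h import *
# 4x crops
def ray4(n,x,y):
    x0,y0=dict(side=(255,195),top=(270,130))[n];c=C[n];q=np.array([x0+(x+.5)/4-.5,y0+(y+.5)/4-.5,1])
    d=c["R"].T@np.linalg.solve(c["K"],q);return -c["R"].T@c["t"],d/np.linalg.norm(d)
h.ray=ray4
print("eye",tri(("side",148,40),("top",190,205)))
for n,P in(("eye model",[.481,-.2487,.2539]),("tip",[.5013,-.2519,.2249]),("bend",B)):
    P=np.array(P)
    for m,(x0,y0) in dict(side=(255,195),top=(270,130)).items():
        c=C[m];q=c["K"]@(c["R"]@P+c["t"]);q=q[:2]/q[2];print(n,m,np.round((q-[x0,y0]+.5)*4-.5,1))
E
```

```text
eye [ 0.4836 -0.2478  0.257   0.0008]
eye model side [143.7  45.1]
eye model top [190.8 208.7]
tip side [169.8  66.3]
tip top [188.  188.9]
bend side [206.2  93.8]
bend top [185.2 161.1]
```

Call:
{"name": "jog_arm", "arguments": {
  "increments": [
    [[0.013,0,0],[0,0,0],-1],
    [[0.013,0,0.04],[0,0,0],-1],
    [[0.013,0,0.08],[0,0,0],-1],
    [[0.013,0,0.11],[0,0,0],-1],
    [[0.013,0,0.14],[0,0,0],-1],
    [[0.013,0,0.17],[0,0,0],-1],
    [[0.013,0,0.17],[0,0,0],-1]
  ]
}}

```text
time_s: 12.75
eef_pos: [0.4493, -0.2424, 0.1612]
tcp_rot: [[-0.789, 0.161, 0.593], [0.129, 0.987, -0.096], [-0.601, 0.001, -0.799]]
wrist_force: [-0.5, -0.1, -2.2]
width: 0.141
grip_force: 45.0
```

```bash
python3 - <<'E'
from h import *
from workcell import r,cams
import cv2
im=cams.grab_frame("side");t=cams.grab_frame("top");s=r.state()
print(s["eef_pos"],s["time_s"],s["joints"],s["wrist_force"])
a=cv2.resize(im[195:245,275:325,::-1],(400,400),interpolation=cv2.INTER_CUBIC)
t=cv2.resize(t[150:200,290:340,::-1],(400,400),interpolation=cv2.INTER_CUBIC)
cv2.imwrite("pics/h2.png",np.hstack([a,t]))
E
```

```text
[ 0.44925607 -0.24263832  0.16219924] 12.85 [ -42.60099286  -36.60503748  128.59700573   22.95447767   57.99336404
 -130.37411648] [-0.83250318  0.5562579  -1.6831866 ]
```

View pics/h2.png

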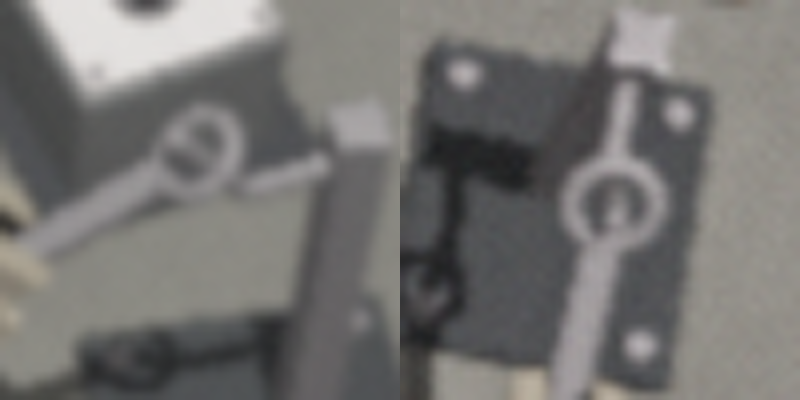

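Threaded: the peg shows inside the ring in both views, side at (203,148) and top at (614,207), and there's no contact force. I'll work out lowering along the peg with some tilt toward vertical.

```bash
sed -i 's/eyeT=np.array(\[-.0765/eyeT=np.array([-.079/' h.py; python3 - <<'E'
from h import *
from workcell import r
s=r.state();R=np.array(s["tcp_rot"]);p=np.array(s["eef_pos"])
for a in((.02,37),(.010,37),(.010,41),(.010,45),(.007,49)):print(a,*jog(R,p,*target(*a)),target(*a)[1])
E
```

```text
(0.02, 37) [-0.0033  0.0008  0.0467] [ 0.0002 -0.0001  0.0002] [ 0.45838659 -0.24389578  0.15159246]
(0.01, 37) [-0.0033  0.0007  0.0801] [ 0.0002 -0.0001  0.0002] [ 0.46432563 -0.24486833  0.14360611]
(0.01, 41) [-0.0045  0.0007  0.0984] [ 0.0002 -0.0223  0.0002] [ 0.46787329 -0.24544929  0.13942186]
(0.01, 45) [-0.0069  0.0007  0.1166] [ 0.0002 -0.0445  0.0002] [ 0.47170035 -0.24607599  0.13549857]
(0.007, 49) [-0.0106  0.0007  0.1446] [ 0.0002 -0.0667  0.0002] [ 0.47756987 -0.24703716  0.12945946]
```

Call:
{"name": "jog_arm", "arguments": {
  "increments": [
    [[-0.003,0,0.025],[0,0,0],-1],
    [[-0.003,0,0.047],[0,0,0],-1],
    [[-0.003,0,0.065],[0,0,0],-1],
    [[-0.003,0,0.08],[0,0,0],-1],
    [[-0.004,0,0.09],[0,-0.011,0],-1],
    [[-0.005,0,0.098],[0,-0.022,0],-1],
    [[-0.006,0,0.107],[0,-0.033,0],-1],
    [[-0.007,0,0.117],[0,-0.0445,0],-1],
    [[-0.007,0,0.117],[0,-0.0445,0],-1],
    [[-0.007,0,0.117],[0,-0.0445,0],-1]
  ]
}}

```text
time_s: 14.1
eef_pos: [0.4717, -0.2464, 0.1356]
tcp_rot: [[-0.698, 0.161, 0.698], [0.114, 0.987, -0.114], [-0.707, -0.0, -0.707]]
wrist_force: [-0.2, -0.3, -1.3]
width: 0.142
grip_force: 45.0
```

```bash
python3 - <<'E'
from h import *
from workcell import r
s=r.state();print(s["joints"],s["wrist_force"],s["ft_torque"]);R=np.array(s["tcp_rot"]);p=np.array(s["eef_pos"])
for a in((.010,45),(.007,50),(.005,54),(.005,58)):print(a,*jog(R,p,*target(*a)))
E
```

```text
[ -43.46297734  -35.92438894  133.31159584   32.38942455   47.84856638
 -138.7196147 ] [-0.20313571 -0.27478113 -1.27973148] [ 0.14244844  0.6097383  -0.0013964 ]
(0.01, 45) [0.0002 0.0012 0.0002] [ 0.     -0.      0.0001]
(0.007, 50) [-0.0001  0.0012  0.033 ] [ 0.     -0.0278  0.0001]
(0.005, 54) [-0.0019  0.0012  0.0578] [ 0.     -0.05    0.0001]
(0.005, 58) [-0.0059  0.0012  0.0757] [ 0.     -0.0722  0.0001]
```

Call:
{"name": "jog_arm", "arguments": {
  "increments": [
    [[0,0,0.016],[0,-0.014,0],-1],
    [[0,0,0.033],[0,-0.028,0],-1],
    [[-0.001,0,0.045],[0,-0.039,0],-1],
    [[-0.002,0,0.058],[0,-0.05,0],-1],
    [[-0.002,0,0.058],[0,-0.05,0],-1],
    [[-0.002,0,0.058],[0,-0.05,0],-1]
  ]
}}

```text
time_s: 14.85
eef_pos: [0.4844, -0.2485, 0.1239]
tcp_rot: [[-0.581, 0.161, 0.798], [0.094, 0.987, -0.13], [-0.809, -0.0, -0.588]]
wrist_force: [0.5, 0.0, -1.7]
width: 0.14
grip_force: 45.0
```

Call:
{"name": "jog_arm", "arguments": {
  "increments": [
    [[0,0,0],[0,0,0],0.4],
    [[0,0,0],[0,0,0],0.4],
    [[0,0,0],[0,0,0],0.4],
    [[0,0,0],[0,0,0],0.4],
    [[0,0,-0.1],[0,0,0],0.4],
    [[0,0,-0.2],[0,0,0],0.4],
    [[0,0,-0.3],[0,0,0],0.4],
    [[0,0,-0.3],[0,0,0],0.4],
    [[0,0,-0.3],[0,0,0],0.4]
  ]
}}

```text
time_s: 15.98
eef_pos: [0.4237, -0.2494, 0.1732]
tcp_rot: [[-0.584, 0.154, 0.797], [0.096, 0.988, -0.121], [-0.806, 0.005, -0.591]]
wrist_force: [0.3, 0.3, -0.2]
width: 0.7
grip_force: 0.0
```

```bash
python3 - <<'E'
from h import *
from workcell import r,cams
import cv2
im=cams.grab_frame("side");t=cams.grab_frame("top");s=r.state()
R1=np.diag([-1,1,-1.]);R=np.array(s["tcp_rot"]);p=np.array(s["eef_pos"])
print(p,s["time_s"],np.round(s["joints"],1),jog(R,p,R1,p),R.T@[0,0,1])
a=cv2.resize(im[150:260,255:335,::-1],(400,550),interpolation=cv2.INTER_CUBIC)
t=cv2.resize(t[140:230,270:350,::-1],(400,450),interpolation=cv2.INTER_CUBIC)
o=np.zeros((550,800,3),np.uint8);o[:,:400]=a;o[:450,400:]=t
cv2.imwrite("pics/h3.png",o)
E
```

```text
[ 0.42380831 -0.2489926   0.17301297] 16.075 [ -54.5  -47.5  138.9   45.1   54.9 -151. ] (array([0., 0., 0.]), array([-0.0213,  0.298 , -0.0462])) [-0.80611735  0.00559766 -0.59172924]
```

View pics/h3.png

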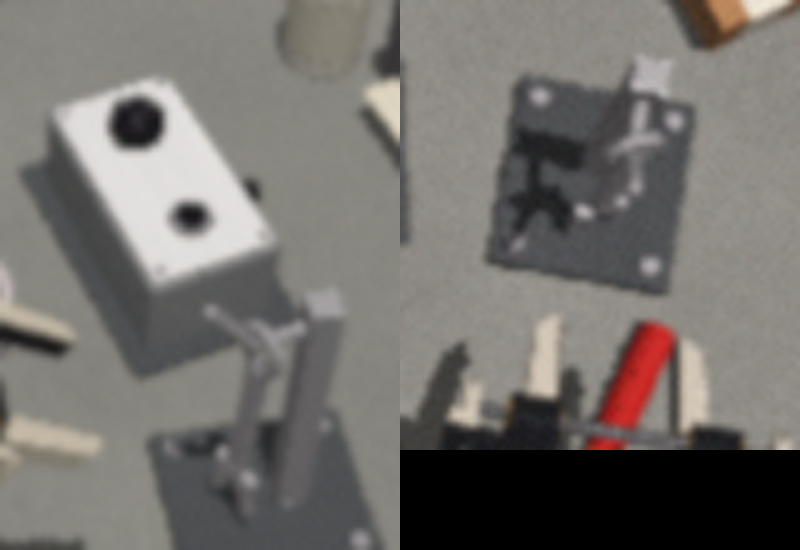

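The wrench hangs by its eye on the peg (side 265,340; jaw near 240,480), and the stop is still down. Next I'll raise the arm and make it upright.

Call:
{"name": "jog_arm", "arguments": {
  "increments": [
    [[-0.04,0,-0.03],[-0.0035,0.05,-0.008],0.4],
    [[-0.09,0,-0.065],[-0.007,0.1,-0.015],0.4],
    [[-0.135,0,-0.1],[-0.01,0.15,-0.023],0.4],
    [[-0.18,0,-0.13],[-0.014,0.2,-0.031],0.4],
    [[-0.22,0,-0.165],[-0.018,0.25,-0.039],0.4],
    [[-0.27,0,-0.2],[-0.0213,0.298,-0.046],0.4],
    [[-0.27,0,-0.2],[-0.0213,0.298,-0.046],0.4],
    [[-0.27,0,-0.2],[-0.0213,0.298,-0.046],0.4],
    [[-0.27,0,-0.2],[-0.0213,0.298,-0.046],0.4]
  ]
}}

```text
time_s: 17.2
eef_pos: [0.4224, -0.2497, 0.2739]
tcp_rot: [[-1.0, 0.002, 0.002], [0.002, 1.0, -0.0], [-0.002, -0.0, -1.0]]
wrist_force: [-0.6, 0.2, 0.6]
width: 0.698
grip_force: 0.0
```

Call:
{"name": "jog_arm", "arguments": {
  "increments": [
    [[-0.1,0.2,0],[0,0,0],0.4],
    [[-0.2,0.4,0],[0,0,0],0.4],
    [[-0.3,0.6,0],[0,0,0],0.4],
    [[-0.475,0.8,0.05],[0,0,0],0.4],
    [[-0.475,0.863,0.15],[0,0,0],0.4],
    [[-0.475,0.863,0.3],[0,0,0],0.4],
    [[-0.475,0.863,0.41],[0,0,0],0.4],
    [[-0.475,0.863,0.41],[0,0,0],0.4],
    [[-0.475,0.863,0.41],[0,0,0],0.4]
  ]
}}

```text
time_s: 18.32
eef_pos: [0.5661, 0.0084, 0.1533]
tcp_rot: [[-1.0, 0.002, 0.003], [0.002, 1.0, -0.0], [-0.003, -0.0, -1.0]]
wrist_force: [-0.1, 0.1, 0.2]
width: 0.7
grip_force: 0.0
```

Call:
{"name": "jog_arm", "arguments": {
  "increments": [
    [[0.003,0,0.08],[0,0,0],0.4],
    [[0.003,0,0.15],[0,0,0],0.4],
    [[0.003,0,0.2],[0,0,0],0.4],
    [[0.003,0,0.22],[0,0,0],0.4],
    [[0.003,0,0.22],[0,0,0],0.4],
    [[0.003,0,0.22],[0,0,0],-1],
    [[0.003,0,0.22],[0,0,0],-1],
    [[0.003,0,0.22],[0,0,0],-1],
    [[0.003,0,0.22],[0,0,0],-1],
    [[0.003,0,0.22],[0,0,0],-1]
  ],
  "squeeze": 12
}}

```text
time_s: 19.58
eef_pos: [0.5651, 0.0089, 0.0856]
tcp_rot: [[-1.0, 0.001, 0.001], [0.001, 1.0, 0.0], [-0.001, 0.0, -1.0]]
wrist_force: [0.3, 2.2, 1.8]
width: 0.427
grip_force: 12.0
```

Gripped the head at 40 mm width. Turning it clockwise 68°.

Call:
{"name": "jog_arm", "arguments": {
  "increments": [
    [[0,0,0],[0,0,0.04],-1],
    [[0,0,0],[0,0,0.08],-1],
    [[0,0,0],[0,0,0.12],-1],
    [[0,0,0],[0,0,0.16],-1],
    [[0,0,0],[0,0,0.2],-1],
    [[0,0,0],[0,0,0.24],-1],
    [[0,0,0],[0,0,0.28],-1],
    [[0,0,0],[0,0,0.32],-1],
    [[0,0,0],[0,0,0.36],-1],
    [[0,0,0],[0,0,0.38],-1],
    [[0,0,0],[0,0,0.38],-1],
    [[0,0,0],[0,0,0.38],-1]
  ]
}}

```text
time_s: 21.08
eef_pos: [0.5672, 0.0102, 0.0874]
tcp_rot: [[-0.367, 0.93, 0.007], [0.93, 0.367, 0.002], [-0.0, 0.007, -1.0]]
wrist_force: [11.8, 13.1, 8.1]
width: 0.425
grip_force: 12.0
```

Call:
{"name": "jog_arm", "arguments": {
  "increments": [
    [[0,0,0],[0,0,0.38],0.5],
    [[0,0,0],[0,0,0.38],0.5],
    [[0,0,0],[0,0,0.38],0.5],
    [[0,0,0],[0,0,0.38],0.5],
    [[0,0,0],[0,0,0.38],0.5],
    [[0,0,0],[0,0,0.38],0.5]
  ]
}}

```text
time_s: 21.82
eef_pos: [0.5649, 0.0086, 0.0853]
tcp_rot: [[0.686, 0.728, -0.0], [0.728, -0.686, -0.001], [-0.0, 0.0, -1.0]]
wrist_force: [-0.4, -0.5, -0.4]
width: 0.746
grip_force: 0.0
```

Call:
{"name": "jog_arm", "arguments": {
  "increments": [
    [[0,0,-0.1],[0,0,0],0.5],
    [[0,0,-0.25],[0,0,0],0.5],
    [[0,0,-0.4],[0,0,0],0.5],
    [[0,-0.2,-0.5],[0,0,0],0.5],
    [[0,-0.4,-0.5],[0,0,0],0.5],
    [[0,-0.7,-0.5],[0,0,0],0.5],
    [[0,-0.7,-0.5],[0,0,0],0.5],
    [[0,-0.7,-0.5],[0,0,0],0.5],
    [[0,-0.7,-0.5],[0,0,0],0.5]
  ]
}}

```text
time_s: 22.95
eef_pos: [0.4115, 0.1515, 0.2353]
tcp_rot: [[0.681, 0.732, 0.0], [0.732, -0.681, -0.001], [-0.0, 0.001, -1.0]]
wrist_force: [-0.6, -0.5, -0.4]
width: 0.746
grip_force: 0.0
```

```bash
python3 - <<'E'
from h import *
from workcell import r,cams
import cv2
im=cams.grab_frame("side");s=r.state();print(s["eef_pos"],s["time_s"],s["wrist_force"])
a=cv2.resize(im[150:260,255:335,::-1],(400,550),interpolation=cv2.INTER_CUBIC)
b=cv2.resize(C["side"]["im"][150:260,255:335,::-1],(400,550),interpolation=cv2.INTER_CUBIC)
cv2.imwrite("pics/e.png",np.hstack([a,b]))
E
```

```text
[0.41165488 0.15131239 0.23521866] 23.0 [ 0.44875608 -0.46087421 -0.19039294]
```

View pics/e.png

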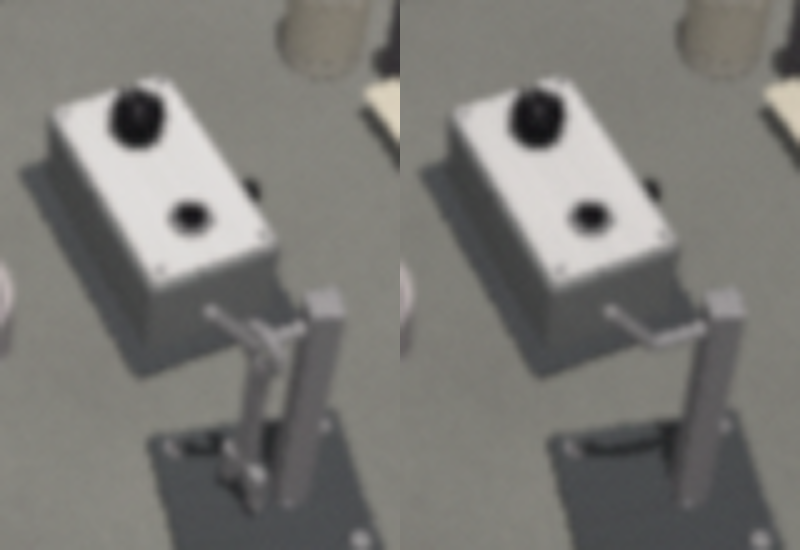

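The head (138,115) looks the same as at the start, so it is fully up, and the wrench hangs on the peg. I'll let it settle, then hand in.

Call:
{"name": "jog_arm", "arguments": {
  "increments": [
    [[0,0,0],[0,0,0],0.5],
    [[0,0,0],[0,0,0],0.5],
    [[0,0,0],[0,0,0],0.5],
    [[0,0,0],[0,0,0],0.5],
    [[0,0,0],[0,0,0],0.5],
    [[0,0,0],[0,0,0],0.5],
    [[0,0,0],[0,0,0],0.5],
    [[0,0,0],[0,0,0],0.5],
    [[0,0,0],[0,0,0],0.5],
    [[0,0,0],[0,0,0],0.5],
    [[0,0,0],[0,0,0],0.5],
    [[0,0,0],[0,0,0],0.5],
    [[0,0,0],[0,0,0],0.5],
    [[0,0,0],[0,0,0],0.5],
    [[0,0,0],[0,0,0],0.5],
    [[0,0,0],[0,0,0],0.5],
    [[0,0,0],[0,0,0],0.5],
    [[0,0,0],[0,0,0],0.5],
    [[0,0,0],[0,0,0],0.5],
    [[0,0,0],[0,0,0],0.5]
  ]
}}

```text
time_s: 25.5
eef_pos: [0.4112, 0.1518, 0.2353]
tcp_rot: [[0.681, 0.732, 0.0], [0.732, -0.681, -0.0], [0.0, 0.0, -1.0]]
wrist_force: [0.8, 0.4, 0.4]
width: 0.75
grip_force: 0.0
```

```bash
python3 - <<'E'
from workcell import r,cams
import numpy as np
a=cams.grab_frame("side")[200:260,290:325].astype(int)
for _ in range(6): b=cams.grab_frame("side")[200:260,290:325].astype(int)
d=abs(a-b).mean();print(d)
if d<6: print(r.hand_in())
E
```

```text
0.7458730158730159
the job is handed in; nothing more can be done
None
```

I handed the job in at about 26 s with the wrench hanging still by its eye on the grey stand's peg, the mushroom stop released and back up, and the start button and bystanders untouched; the hand-in returned no verdict.

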